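# Index the welding positioner by one turn of its hand wheel

### The arm

A 7-joint arm with a two-finger parallel gripper is mounted at the origin on a cart in front of the work surface, level with it; the furniture and walls round the work are solid. World frame = base frame: x ahead of the robot, y to its left, z up, the work surface at z = 0. Lengths are in mm, angles in rad, forces in N, time in s.
With the tool pointing down it reaches from about 350 to 775 mm from the base axis. Payload 3.1 kg.
Tool frame: the origin (TCP) lies midway between the tips of the shut fingers; the grasp point (between the pads) lies 19 mm behind it (robot.grasp_offset is the z of the grasp point in the tool frame, in mm); z points along the fingers, y is the direction in which the jaws open and shut (so a half turn about z gives the same grasp; the last joint's range is limited). The gripper opens to 85 mm and grips with 20 to 120 N. Pads are 22 mm wide; open, the fingers measure 114 mm over their backs; the gripper's body (76 mm by 85 mm) begins 54 mm behind the grasp point. The pads swing forward as they close: fully open they stand 13 mm farther back than shut.
Start: joints at [1.264, 0.311, 0.014, 1.512, -0.004, 1.319, -0.027], TCP at [143.977, -530.837, 231.304] pointing down, gripper open.
Joint ranges: [-2.7, 2.7], [-0.3, 1.91], [-1.27, 1.3], [0.12, 2.57], [-1.44, 4.58], [0.2, 2.03], [-3.05, 3.05]. Speed limits (rad/s): [2.79, 2.79, 3.14, 3.14, 3.14, 3.14, 3.14].

### API

Orientations are given as a unit quaternion [x, y, z, w].
In Python, from workcell import robot, viewer gives the robot as it stands.
- The arm moves only by the tool move_arm, never from a script. Its argument "series" is a list that holds one entry, the list of rows, each a list of 7 numbers: the shift along the tool's x, y, z in units of 30 mm (1.0 is 30 mm), then the turn, a rotation vector about the tool's x, y, z in units of 5 degrees (1.0 is 5 degrees), then the gripper's target within -1 to 1 (shut at 1, half-way at 0, fully open at -1). A call has 1 to 10 rows; each row is the pose to reach, as a shift and turn from the pose commanded when the call began, along the tool's axes at that moment; what a row does not reach only later rows make up. A row lasts 1/12 s, in which the tool goes at most 41.7 mm and 7.16 degrees, less where a joint would pass 70% of its speed; a pose out of reach is approached as far as the arm can. A call with a gripper value outside its range is refused whole. The fingers move at their own pace and stop on an object; "force" is the grip in N (left out, the last holds). Time passes only in rows, so rows that repeat a pose let the fingers close. It gives the time, the measured TCP pose, the force and the opening at its end, in the units of the state.
- robot.sense(): the state, without advancing time (a new reading comes with each control period).
- viewer.grab_frame(name): name is "scene" or "side" or "wrist"; returns (picture, depth): 420x560x3 uint8, blue, green, red; 420x560 float32, mm along the optical axis (not along the pixel's ray), 0 where there is no reading.
- viewer.camera_info(name): a dict with "fx", "fy", "cx", "cy" (pixels), "xyz" and "rotation" of the camera in the world. Camera axes: x right, y up, looking along -z (the intrinsics and any distortion apply to the point x, -y, -z); pixel columns grow to the right and rows downward; lengths in mm; the calibration is good to about 2 mm. A picture is of the moment at which its call begins: read the wrist's pose just before it. camera_info takes no time and is no camera call; for the wrist camera it gives the pose at the moment of the call.
- robot.sign_off(): hands the job in, once; it reports no verdict.
The state is a dict: "time_s": time; "joint_positions": joint angles; "qd": joint speeds; "tau": joint torques, N m; "tool_pos": TCP position; "eef_rot": TCP orientation; "contact_force": force on the tool from outside, world axes, zero at the start; "moment": the same for the moment, N m; "grip_width": finger opening in mm.
Only numpy, scipy, OpenCV 4.12 (cv2) and the standard library are available. Lean on these libraries where they do the work, as an engineer would, in place of code of your own. Each camera call takes 0.05 s, during which the arm holds its last target.

### The job

The flanged pipe on the small welding positioner has to be turned on to its next bolt hole: with the fingertips or the outside of the fingers, push the hand wheel's upright handle round exactly one full turn clockwise, seen from above, so that it comes back to where it started, without turning the wheel backwards or running past. Only push the handle, do not grip or ram it; leave the tools and parts lying round the positioner alone, and finish clear of everything.

Things in the scene. Friction and masses are not known exactly. Their poses are not given: they have to be found in the camera images.
- positioner: bench welding positioner bolted to the surface (fixed): dark base plate 370x160x12 mm with a grey gear housing under the hand wheel and a round turntable beside it. Origin: on the work surface, straight under the hand wheel's axis; z up; +x points from the hand wheel to the turntable, whose axis is 190 mm away. The flange and pipe stub on the turntable (140 mm across) rise to 118 mm above the surface.
- handwheel (a joint): angle in rad that the hand wheel has turned since the start, about its upright axis, positive clockwise seen from above; it reads 0 at the start wherever the handle then stands, one full turn is 6.283. It turns freely both ways with no stop near; stiff enough to stay where it is left (about 3 to 5 N at the handle) and does not coast.
- wheel_hub (a point): centre of the hand wheel's hub top, on the wheel's upright axis, 116 mm above the surface. The wheel is a plain steel ring 139 mm across (bar 15 mm thick, on a 62 mm radius) with three spokes; the ring's top is 110 mm above the surface. The point turns with the wheel; its x axis points at the handle.
- handle_top (a point): centre of the top of the hand wheel's handle, 175 mm above the surface and 62 mm from the wheel's axis; turns with the wheel. At the start it may stand anywhere round the circle.
- wheel_handle: the hand wheel's handle: a black upright round grip, 25 mm thick at its widest (22 to 44 mm above its foot), 68 mm tall, upright on the ring at the end of one spoke; the grip spins freely about its own pin. Origin: centre of its foot, 107 mm above the surface (3 mm inside the ring).
- turntable (a joint): angle in rad of the positioner's turntable, positive clockwise seen from above; geared to the hand wheel, it turns one sixth as far (one turn of the wheel = 1.047, one bolt hole of the six-hole flange). 0 at the start.
- spanner_2: bystander: combination spanner 176x37x5 mm lying loose beside the base plate. Origin: centre of its underside, long axis y.
- steel_cup: bystander: white enamel cup, 69 mm across, 91 mm tall, standing loose beside the turntable. Origin: centre of its underside.
- centre_punch: bystander: centre punch 116 mm long, 12 mm thick, lying loose beside the base plate. Origin: centre of its underside, long axis y.
- nut_m12_2: bystander: M12 nut 22x19x10 mm lying loose beside the base plate. Origin: centre of its underside.
- offcut_2: bystander: rusty steel bar 150x40x40 mm lying loose beside the turntable. Origin: centre of its underside, long axis y.

How it is judged (in metres and radians):
On the way, in this order (a step that is already met when the one before it is completed fails the run):
1. the wheel is past a quarter turn clockwise, pushed at its handle by the fingers (value of joint handwheel between 1.4 and 3 rad and contact force between the fingers and wheel_handle above 0.3 N), for 0.02 s.
2. the wheel is past half a turn clockwise, pushed at its handle by the fingers (value of joint handwheel between 3.2 and 5.8 rad and contact force between the fingers and wheel_handle above 0.3 N), for 0.02 s.
At the end, for the whole second after the job is handed in: the hand wheel has turned one full turn clockwise from its start, within 10 degrees (0.17 rad), and is at rest; the five loose bystanders are within 20 mm of where they stood (value of joint handwheel between 6.113 and 6.453 rad and velocity of joint handwheel between -0.05 and 0.05 rad/s and distance of each of spanner_2, steel_cup, centre_punch, nut_m12_2, offcut_2 from where it was at the start of the episode below 0.02 m); the robot touches nothing.
It fails at once if the wheel is turned backwards by more than 20 degrees from its start (value of joint handwheel below -0.35 rad).
It fails at once if the wheel is run more than 30 degrees past the full turn (value of joint handwheel above 6.803 rad).
It fails at once if the handle is gripped or rammed (more than 35 N of finger force on it) (contact force between the fingers and wheel_handle above 35 N).
It fails at once if a loose bystander is moved or lifted by more than 20 mm (distance of any of spanner_2, steel_cup, centre_punch, nut_m12_2, offcut_2 from where it was at the start of the episode above 0.02 m).
It also fails if it takes over 59 s, if anything falls off the work surface, if the arm or the gripper's body presses on something with over 40 N, if the wrist force passes 120 N, or if a joint passes its speed limit or range.

## Working session

There is one attempt and no reset: what is moved stays moved. The work goes in short steps, Python scripts to look and compute and a tool call to move; the robot and the scene stay as the last step left them, time stands still between calls to the robot, and variables do not carry over. Pictures are saved under pics/ and viewed, and the job is handed in when it is done.

Besides the shell and the picture viewer there is one more tool, called after "Emit:" by a JSON object that holds its "name" and its "arguments". move_arm: Moves the arm, as the interface text tells. Its arguments: {"type":"object","properties":{"series":{"type":"array"},"force":{"type":"number"}},"required":["series"]}

```bash
mkdir -p pics; ls; python3 - <<'E'
from workcell import robot, viewer
import cv2,numpy as np
print(robot.sense())
for n in ("scene","side","wrist"):
    im,d=viewer.grab_frame(n); cv2.imwrite(f"pics/{n}0.png",im); np.save(f"{n}0.npy",d); np.save(f"{n}0im.npy",im)
    print(n,viewer.camera_info(n))
E
```

```text
pics
{'time_s': 0.0, 'joint_positions': array([ 1.26431613,  0.31169715,  0.01400049,  1.51305476, -0.00439684,
        1.31919759, -0.02719727]), 'qd': array([ 1.32042858e-04,  6.48271222e-04,  1.97766721e-04, -1.08075433e-03,
        3.05308739e-04, -6.69467071e-04,  3.88029873e-05]), 'tau': array([-2.32103630e-04, -3.79917955e+01,  1.45935919e-01, -2.30595195e+01,
        1.21459365e-02,  1.35978236e-02,  1.37524526e-05]), 'tool_pos': array([ 143.74906229, -530.12878155,  230.23767616]), 'eef_rot': array([ 9.91243786e-01,  1.32039405e-01, -2.03409739e-04, -1.14515145e-03]), 'contact_force': array([ 0.339628  , -0.16965024, -0.38208904]), 'moment': array([-0.01792708, -0.02019735,  0.02460181]), 'grip_width': 85.3421531100587}
scene {'fx': 382.92442754733213, 'fy': 382.92442754733213, 'cx': 281.87935573922505, 'cy': 205.9074469309201, 'xyz': array([243.51744041, 496.65905252, 767.42568575]), 'rotation': array([-0.11916636,  0.34466558,  0.87202442, -0.32646353])}
side {'fx': 381.6728738533495, 'fy': 381.6728738533495, 'cx': 281.32457693897766, 'cy': 210.98766970654773, 'xyz': array([ 521.30806811, -713.29760282,  494.97261818]), 'rotation': array([ 0.52573796, -0.04432703, -0.05431712,  0.84775254])}
wrist {'fx': 326.42252641313377, 'fy': 326.42252641313377, 'cx': 280.1364039352788, 'cy': 208.3419489748415, 'xyz': array([ 221.45007685, -510.6291838 ,  373.1884487 ]), 'rotation': array([-0.12416449,  0.095835  , -0.60033031,  0.78422086])}
```

View pics/scene0.png

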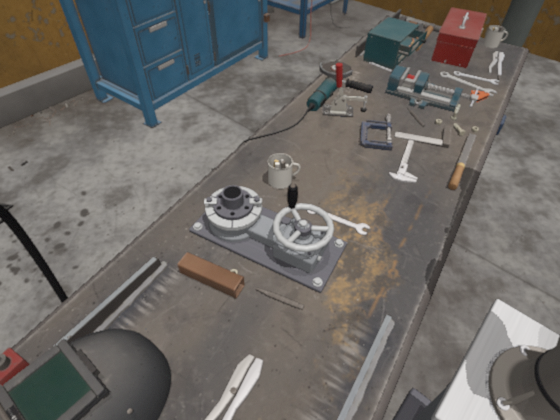

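View pics/side0.png

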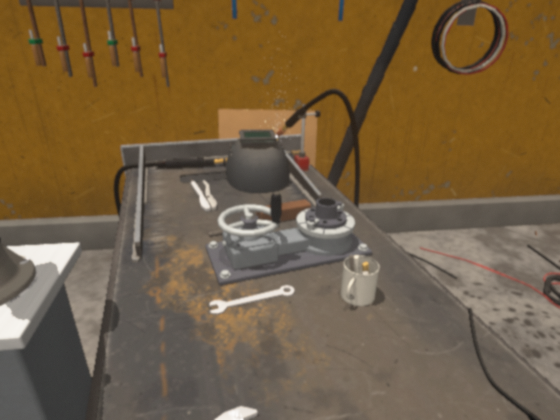

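View pics/wrist0.png

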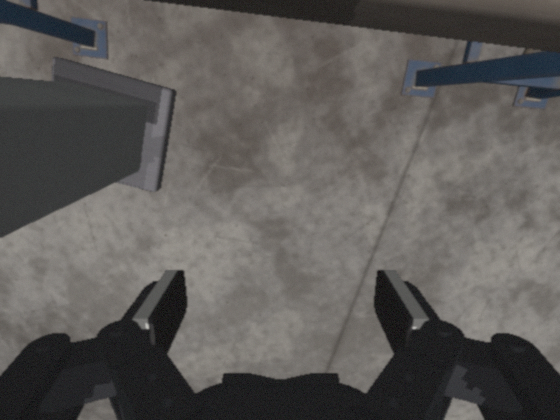

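The scene picture shows the wheel hub near (303,227), the handle top near (292,186), the turntable near (233,205), the cup at (281,170), the spanner at (340,222), the offcut at (210,275), the punch at (280,297) and the nut near (235,270). In the side picture the handle is near (276,205).

```bash
cat > h.py <<'E'
import numpy as np,cv2
from scipy.spatial.transform import Rotation as R
def cloud(d,ci):
    v,u=np.mgrid[0:d.shape[0],0:d.shape[1]]
    p=np.stack([(u-ci['cx'])/ci['fx']*d,-(v-ci['cy'])/ci['fy']*d,-d],-1)
    return p@R.from_quat(ci['rotation']).as_matrix().T+ci['xyz']
E
python3 - <<'E'
from h import *
from workcell import viewer
from scipy.optimize import least_squares
for n in ("scene","side"):
    d=np.load(n+"0.npy"); im=np.load(n+"0im.npy"); P=cloud(d,viewer.camera_info(n)); ok=d>0
    def box(u0,u1,v0,v1):
        m=np.zeros_like(ok); m[v0:v1,u0:u1]=1; return m&ok
    W=box(*((180,350,175,290) if n=="scene" else (205,365,190,280)))
    z=P[...,2]
    # surface
    S=ok&(abs(z)<15)
    print(n,"surf z",np.median(z[S&W]) if (S&W).any() else None)
    Hm=W&(z>122)&(z<185)&(im.max(-1)<70)
    print("dark>122:",Hm.sum(),np.median(P[Hm],0),P[Hm].min(0),P[Hm].max(0))
    Rm=W&(z>98)&(z<114)
    pts=P[Rm]; 
    hx=np.median(P[Hm],0)
    pts=pts[np.linalg.norm(pts[:,:2]-hx[:2],axis=1)<150]
    # RANSAC circle radius 62
    best=None;rng=np.random.default_rng(0)
    def res(c): return np.linalg.norm(pts[:,:2]-c[:2],axis=1)-62
    for _ in range(2000):
        i,j=rng.choice(len(pts),2,False);a,b=pts[i,:2],pts[j,:2];m=(a+b)/2;h=np.linalg.norm(a-b)/2
        if h>62 or h<20: continue
        nn=np.array([-(b-a)[1],(b-a)[0]])/(2*h)
        for s in(1,-1):
            c=m+s*nn*np.sqrt(62**2-h*h); k=(abs(res(c))<7).sum()
            if best is None or k>best[0]: best=(k,c)
    c=least_squares(lambda c:res(c),best[1],loss='soft_l1',f_scale=3).x
    print("hub",best,c,len(pts))
E
```

```text
scene surf z 0.2945780704876597
dark>122: 165 [610.2187459   18.24304822 151.78057615] [604.05339624   2.10319019 122.37483428] [623.22283793  24.12298945 174.58824791]
hub (np.int64(927), array([559.98408575,  40.0064785 ])) [561.15570618  41.21404799] 1400
side surf z 2.1537197803143613
dark>122: 220 [616.10801847   1.88375123 150.00079466] [606.21802332  -2.63681157 122.06284472] [628.165607    11.83900483 173.42225263]
hub (np.int64(778), array([562.28133223,  35.05557654])) [564.74337459  34.20576283] 1196
```

```bash
python3 - <<'E'
from h import *
from workcell import viewer
from scipy.optimize import least_squares
A=[]
for n in ("scene","side"):
    d=np.load(n+"0.npy"); P=cloud(d,viewer.camera_info(n))[d>0]
    z=P[:,2]; xy=P[:,:2]
    hb=P[(abs(z-116)<4)&(np.linalg.norm(xy-[563,37],axis=1)<25)]
    print(n,"hubtop",len(hb),np.median(hb,0),hb.min(0),hb.max(0))
    hp=P[(z>130)&(z<150)&(np.linalg.norm(xy-[614,10],axis=1)<30)]
    f=lambda c:np.linalg.norm(hp[:,:2]-c,axis=1)-12.3
    c=least_squares(f,[614,10],loss='soft_l1',f_scale=1.5).x; print("handle",len(hp),c)
    ht=P[(z>171)&(np.linalg.norm(xy-[614,10],axis=1)<30)]; print("top",len(ht),np.median(ht,0) if len(ht) else 0, z[(np.linalg.norm(xy-[614,10],axis=1)<30)].max())
    # stub
    fl=P[(z>112)&(z<122)&(np.linalg.norm(xy-[563,37],axis=1)>110)&(np.linalg.norm(xy-[563,37],axis=1)<300)]
    print("stub",len(fl),np.median(fl,0),fl.min(0),fl.max(0))
    A.append(P)
P=np.vstack(A)
# height map top view
W=np.zeros((600,600,3),np.uint8)+30
for p in P[np.argsort(P[:,2])]:
    x,y,z=p
    if 300<x<900 and -300<y<300 and -5<z<200:
        r=int(900-x);c=int(300-y)
        if 0<=r<600 and 0<=c<600:
            col=cv2.applyColorMap(np.uint8([[int(np.clip(z*1.4,0,255))]]),cv2.COLORMAP_JET)[0,0]
            cv2.circle(W,(c,r),1,col.tolist(),-1)
cv2.imwrite("pics/top.png",W)
E
```

```text
scene hubtop 35 [559.91312959  39.51321723 115.30765317] [554.26944138  31.17765743 112.58900418] [567.83085444  46.14507241 119.12450942]
handle 63 [617.61202028  10.46677907]
top 27 [614.45040249  14.41606868 172.81034824] 174.66894774198238
stub 287 [744.84413913  79.9771681  117.56930997] [719.98251644  52.4662432  112.03628332] [772.23624979 104.22794019 121.2979258 ]
side hubtop 31 [561.83169036  34.89085537 116.08862366] [554.76975844  28.39044039 112.41500387] [568.48393414  47.86432426 117.30204077]
handle 99 [617.39929704  11.89477687]
top 30 [616.13695801   5.62259642 173.07259359] 175.79985713349674
stub 217 [744.96757085  71.6085834  118.95491515] [721.29873926  50.99243198 112.22178659] [771.64866505 104.44178271 121.12715663]
```

View pics/top.png

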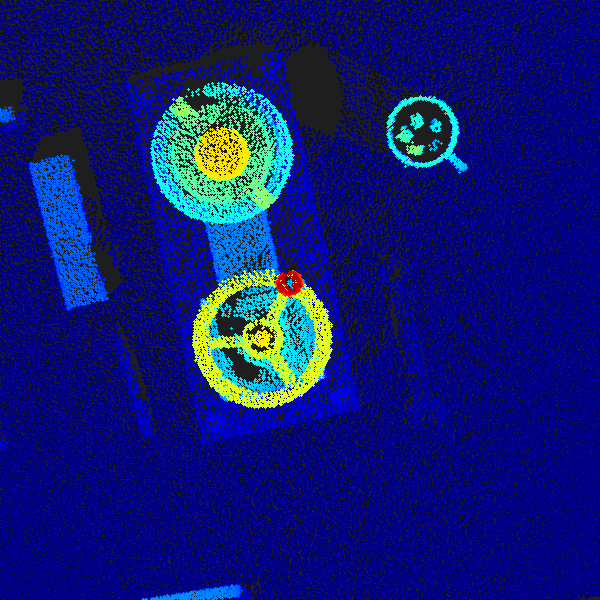

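The height map agrees with both cameras: hub at about (561.5, 37.5), handle at about (617, 11), so it sits at −25.7°. The stub is at (746, 78). I'll shut the fingers and travel high to the counter-clockwise side of the handle.

Emit:
{"name": "move_arm", "arguments": {"series": [[[1.0, -0.7, 0, 0, 0, 0, 1], [2.0, -1.4, 0, 0, 0, 0, 1], [3.0, -2.1, 0, 0, 0, 0, 1], [4.0, -2.9, 0, 0, 0, 0, 1], [5.0, -3.6, 0, 0, 0, 0, 1], [6.0, -4.3, 0, 0, 0, 0, 1], [7.0, -5.0, 0, 0, 0, 0, 1], [8.0, -5.7, 0, 0, 0, 0, 1], [9.0, -6.4, 0, 0, 0, 0, 1], [10.0, -7.1, 0, 0, 0, 0, 1]]], "force": 20}}

```text
time_s: 0.98
tool_pos: [378.3, -245.1, 231.2]
eef_rot: [0.991, 0.132, -0.0, 0.0]
contact_force: [0.6, -0.4, -0.5]
grip_width: -0.1
```

Emit:
{"name": "move_arm", "arguments": {"series": [[[1.05, -0.75, 0, 0, 0, 0, 1], [2.1, -1.5, 0, 0, 0, 0, 1], [3.15, -2.25, 0, 0, 0, 0, 1], [4.2, -3.0, 0, 0, 0, 0, 1], [5.25, -3.75, 0, 0, 0, 0, 1], [6.3, -4.5, 0, 0, 0, 0, 1], [7.35, -5.25, 0, 0, 0, 0, 1], [8.4, -6.0, 0, 0, 0, 0, 1], [9.45, -6.75, 0, 0, 0, 0, 1], [10.45, -7.5, 0, 0, 0, 0, 1]]]}}

```text
time_s: 1.82
tool_pos: [622.3, 53.8, 230.6]
eef_rot: [0.991, 0.132, -0.0, 0.0]
contact_force: [1.1, -0.9, 0.4]
grip_width: 0.1
```

```bash
python3 - <<'E'
from h import *
from workcell import robot, viewer
s=robot.sense(); print(s['time_s'],s['tool_pos'],s['joint_positions'],s['eef_rot'])
for n in ("side","scene","wrist"):
    im,d=viewer.grab_frame(n); cv2.imwrite(f"pics/{n}1.png",im); np.save(n+"1.npy",d)
print(robot.sense()['tool_pos'])
a=cv2.imread("pics/side1.png");b=cv2.imread("pics/wrist1.png")
cv2.imwrite("pics/c1.png",cv2.resize(np.hstack([a,b]),(800,300)))
E
```

```text
1.8167 [622.25287942  53.84119011 230.63635988] [ 0.17023256  0.50801315 -0.45486699  1.27243329  0.21831034  1.41013833
 -1.57548977] [ 9.91263345e-01  1.31896873e-01 -4.35139239e-04  8.35727709e-05]
[621.51893911  57.3092566  229.64439693]
```

View pics/c1.png

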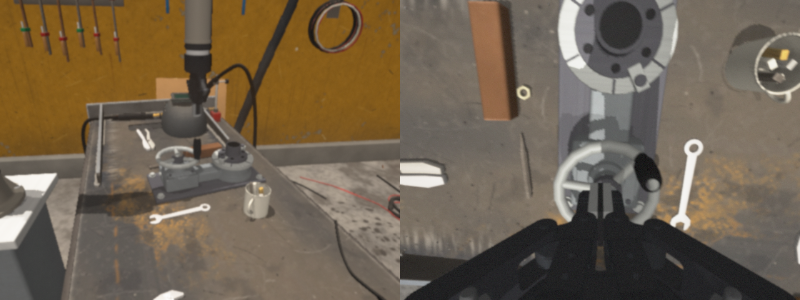

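The wrist picture shows the shut fingers hanging over the ring, left of the black handle. The handle top is near (648,172) in the pasted view, and the fingers are clear of it. I'll check the measured pose again, then refine the geometry from the wrist depth.

```bash
python3 - <<'E'
from h import *
from workcell import robot, viewer
from scipy.optimize import least_squares
ci=viewer.camera_info("wrist")
im,d=viewer.grab_frame("wrist")
s=robot.sense();print(s['time_s'],s['tool_pos'],s['contact_force'])
P=cloud(d,ci)[d>0];z=P[:,2];xy=P[:,:2]
hp=P[(z>168)&(z<180)&(np.linalg.norm(xy-[617,11],axis=1)<22)];print("top",len(hp),np.median(hp,0),hp.min(0),hp.max(0))
rg=P[(z>104)&(z<114)&(abs(np.linalg.norm(xy-[561.5,37.5],axis=1)-62)<10)]
print("ring",len(rg),least_squares(lambda c:np.linalg.norm(rg[:,:2]-c,axis=1)-62,[561.5,37.5],loss='soft_l1',f_scale=2).x)
st=P[(z>112)&(z<122)&(np.linalg.norm(xy-[746,78],axis=1)<40)];print("stub",(st.min(0)+st.max(0))/2)
E
```

```text
2.0167 [621.1895573   54.00375087 230.03953506] [-0.60299505 -1.21537833  0.87471901]
top 514 [621.95341376  12.57428709 172.69507263] [607.88884338  -0.69597472 168.0286512 ] [629.24744866  20.52230954 176.97846519]
ring 4170 [563.84103152  36.78501617]
stub [746.27960482  76.51748314 117.01007588]
```

Emit:
{"name": "move_arm", "arguments": {"series": [[[0, 0, 0.4, 0, 0, 0, 1], [0, 0, 0.8, 0, 0, 0, 1], [0, 0, 1.2, 0, 0, 0, 1], [0, 0, 1.6, 0, 0, 0, 1], [0, 0, 2.0, 0, 0, 0, 1], [0, 0, 2.4, 0, 0, 0, 1], [0, 0, 2.8, 0, 0, 0, 1], [0, 0, 3.1, 0, 0, 0, 1], [0, 0, 3.3, 0, 0, 0, 1], [0, 0, 3.3, 0, 0, 0, 1]]]}}

```text
time_s: 2.85
tool_pos: [620.3, 51.9, 130.5]
eef_rot: [0.991, 0.132, -0.002, 0.0]
contact_force: [-1.1, -0.3, -0.2]
grip_width: -0.2
```

```bash
cat > plan.py <<'E'
import numpy as np,sys
# args: current commanded x y, start angle, end angle, rows
C=np.array([562.3,37.3]);t=np.radians(15.17)
M=np.array([[np.cos(t),np.sin(t)],[np.sin(t),-np.cos(t)]])
p=np.array([621.5,52.4]);a=14.3
for k in range(8):
    e=a-50; T=np.radians(np.linspace(a,e,11)[1:])
    U=np.round((M@(np.c_[C[0]+62*np.cos(T),C[1]+62*np.sin(T)]-p).T).T/30,2)
    print(k,round(e,1),[[float(x),float(y),0,0,0,0,1] for x,y in U])
    p=p+M.T@(U[-1]*30); print(p); a=e
E
python3 plan.py
```

```text
0 -35.7 [[0.02, 0.18, 0, 0, 0, 0, 1], [-0.01, 0.36, 0, 0, 0, 0, 1], [-0.05, 0.53, 0, 0, 0, 0, 1], [-0.11, 0.71, 0, 0, 0, 0, 1], [-0.18, 0.87, 0, 0, 0, 0, 1], [-0.26, 1.03, 0, 0, 0, 0, 1], [-0.36, 1.18, 0, 0, 0, 0, 1], [-0.47, 1.32, 0, 0, 0, 0, 1], [-0.6, 1.45, 0, 0, 0, 0, 1], [-0.73, 1.57, 0, 0, 0, 0, 1]]
[612.68844506   1.2103868 ]
1 -85.7 [[-0.15, 0.11, 0, 0, 0, 0, 1], [-0.3, 0.2, 0, 0, 0, 0, 1], [-0.46, 0.29, 0, 0, 0, 0, 1], [-0.63, 0.35, 0, 0, 0, 0, 1], [-0.8, 0.4, 0, 0, 0, 0, 1], [-0.98, 0.44, 0, 0, 0, 0, 1], [-1.16, 0.46, 0, 0, 0, 0, 1], [-1.34, 0.47, 0, 0, 0, 0, 1], [-1.52, 0.46, 0, 0, 0, 0, 1], [-1.7, 0.43, 0, 0, 0, 0, 1]]
[566.84133102 -24.58597213]
2 -135.7 [[-0.17, -0.04, 0, 0, 0, 0, 1], [-0.34, -0.1, 0, 0, 0, 0, 1], [-0.51, -0.17, 0, 0, 0, 0, 1], [-0.67, -0.26, 0, 0, 0, 0, 1], [-0.82, -0.36, 0, 0, 0, 0, 1], [-0.96, -0.47, 0, 0, 0, 0, 1], [-1.09, -0.59, 0, 0, 0, 0, 1], [-1.21, -0.73, 0, 0, 0, 0, 1], [-1.32, -0.87, 0, 0, 0, 0, 1], [-1.41, -1.02, 0, 0, 0, 0, 1]]
[518.00780572  -6.12149796]
3 -185.7 [[-0.08, -0.17, 0, 0, 0, 0, 1], [-0.15, -0.33, 0, 0, 0, 0, 1], [-0.2, -0.51, 
[... 893 characters left out ...]
, 0, 0, 1]]
[578.99355435  96.82479126]
6 -335.7 [[0.15, 0.09, 0, 0, 0, 0, 1], [0.3, 0.21, 0, 0, 0, 0, 1], [0.43, 0.33, 0, 0, 0, 0, 1], [0.55, 0.47, 0, 0, 0, 0, 1], [0.65, 0.61, 0, 0, 0, 0, 1], [0.75, 0.76, 0, 0, 0, 0, 1], [0.83, 0.92, 0, 0, 0, 0, 1], [0.9, 1.09, 0, 0, 0, 0, 1], [0.95, 1.26, 0, 0, 0, 0, 1], [0.98, 1.44, 0, 0, 0, 0, 1]]
[618.6738143   62.82365936]
7 -385.7 [[0.03, 0.18, 0, 0, 0, 0, 1], [0.03, 0.36, 0, 0, 0, 0, 1], [0.02, 0.54, 0, 0, 0, 0, 1], [-0.01, 0.72, 0, 0, 0, 0, 1], [-0.05, 0.89, 0, 0, 0, 0, 1], [-0.11, 1.07, 0, 0, 0, 0, 1], [-0.18, 1.23, 0, 0, 0, 0, 1], [-0.26, 1.39, 0, 0, 0, 0, 1], [-0.36, 1.54, 0, 0, 0, 0, 1], [-0.47, 1.68, 0, 0, 0, 0, 1]]
[618.25401452  10.49017325]
```

Emit:
{"name": "move_arm", "arguments": {"series": [[[0.02, 0.18, 0, 0, 0, 0, 1], [-0.01, 0.36, 0, 0, 0, 0, 1], [-0.05, 0.53, 0, 0, 0, 0, 1], [-0.11, 0.71, 0, 0, 0, 0, 1], [-0.18, 0.87, 0, 0, 0, 0, 1], [-0.26, 1.03, 0, 0, 0, 0, 1], [-0.36, 1.18, 0, 0, 0, 0, 1], [-0.47, 1.32, 0, 0, 0, 0, 1], [-0.6, 1.45, 0, 0, 0, 0, 1], [-0.73, 1.57, 0, 0, 0, 0, 1]]]}}

```text
time_s: 3.68
tool_pos: [613.0, 1.0, 133.0]
eef_rot: [0.991, 0.132, 0.001, 0.0]
contact_force: [4.7, 2.8, 2.0]
grip_width: 0.1
```

```bash
cat > look.py <<'E'
from h import *
import sys
from workcell import robot, viewer
k=sys.argv[1]
s=robot.sense(); print(s['time_s'],s['tool_pos'],s['contact_force'],s['moment'],s['joint_positions'].round(2))
im=[];C=np.array([562.3,37.3])
for n in ("scene","side"):
    i,d=viewer.grab_frame(n);im.append(i);P=cloud(d,viewer.camera_info(n));z=P[...,2]
    m=(d>0)&(z>128)&(z<172)&(abs(np.linalg.norm(P[...,:2]-C,axis=-1)-62)<18)
    q=P[m];
    print(n,len(q))
    if len(q):
        A=np.degrees(np.arctan2(q[:,1]-C[1],q[:,0]-C[0]));print(np.histogram(A,bins=np.arange(-180,181,10))[0])
cv2.imwrite(f"pics/l{k}.png",np.hstack([im[0][80:330,130:430],im[1][80:330,150:450]]))
E
python3 look.py 1
```

```text
3.6833 [613.04624867   1.03124995 133.00224908] [4.70472798 2.81623765 1.99787904] [ 0.58573812 -0.76717344 -0.00191368] [ 0.26  0.54 -0.44  1.46  0.24  1.19 -1.52]
scene 248
[ 0  0  0  0  0  0  0  0  0  0  2 70 66 49 28 33  0  0  0  0  0  0  0  0
  0  0  0  0  0  0  0  0  0  0  0  0]
side 378
[  0   0   0   0   0   0   0   0   0   0  44 137  53 112  32   0   0   0
   0   0   0   0   0   0   0   0   0   0   0   0   0   0   0   0   0   0]
```

View pics/l1.png

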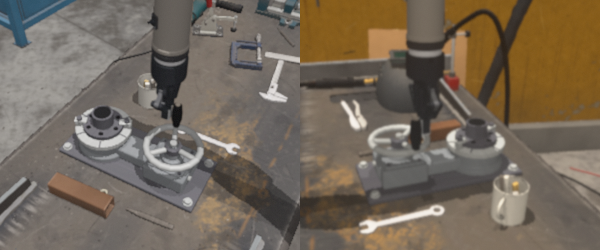

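The pictures show the fingertip behind the handle, which has gone from −25° to about −62°. The force is about 5 N and nothing else is touched. I'll continue.

Emit:
{"name": "move_arm", "arguments": {"series": [[[-0.15, 0.11, 0, 0, 0, 0, 1], [-0.3, 0.2, 0, 0, 0, 0, 1], [-0.46, 0.29, 0, 0, 0, 0, 1], [-0.63, 0.35, 0, 0, 0, 0, 1], [-0.8, 0.4, 0, 0, 0, 0, 1], [-0.98, 0.44, 0, 0, 0, 0, 1], [-1.16, 0.46, 0, 0, 0, 0, 1], [-1.34, 0.47, 0, 0, 0, 0, 1], [-1.52, 0.46, 0, 0, 0, 0, 1], [-1.7, 0.43, 0, 0, 0, 0, 1]]]}}

```text
time_s: 4.62
tool_pos: [566.4, -25.3, 132.3]
eef_rot: [0.991, 0.132, 0.0, 0.001]
contact_force: [4.4, 0.3, 1.0]
grip_width: 0.2
```

Emit:
{"name": "move_arm", "arguments": {"series": [[[-0.17, -0.04, 0, 0, 0, 0, 1], [-0.34, -0.1, 0, 0, 0, 0, 1], [-0.51, -0.17, 0, 0, 0, 0, 1], [-0.67, -0.26, 0, 0, 0, 0, 1], [-0.82, -0.36, 0, 0, 0, 0, 1], [-0.96, -0.47, 0, 0, 0, 0, 1], [-1.09, -0.59, 0, 0, 0, 0, 1], [-1.21, -0.73, 0, 0, 0, 0, 1], [-1.32, -0.87, 0, 0, 0, 0, 1], [-1.41, -1.02, 0, 0, 0, 0, 1]]]}}

```text
time_s: 5.45
tool_pos: [517.1, -7.6, 132.4]
eef_rot: [0.991, 0.131, -0.001, 0.001]
contact_force: [3.5, -3.6, 4.4]
grip_width: -0.0
```

```bash
python3 look.py 2
```

```text
5.45 [517.13958783  -7.64484992 132.44433604] [ 3.48273842 -3.60128467  4.4476292 ] [-0.56141713 -0.44788249 -0.01453988] [ 0.35  0.36 -0.47  1.73  0.18  1.09 -1.49]
scene 200
[76 90  7 18  9  0  0  0  0  0  0  0  0  0  0  0  0  0  0  0  0  0  0  0
  0  0  0  0  0  0  0  0  0  0  0  0]
side 301
[ 0 25 94 14 75 93  0  0  0  0  0  0  0  0  0  0  0  0  0  0  0  0  0  0
  0  0  0  0  0  0  0  0  0  0  0  0]
```

View pics/l2.png

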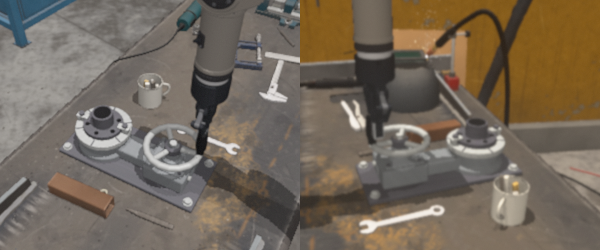

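The handle is now near −163°, about 2.4 rad turned, and still in contact at about 5 N. I'll continue.

Emit:
{"name": "move_arm", "arguments": {"series": [[[-0.08, -0.17, 0, 0, 0, 0, 1], [-0.15, -0.33, 0, 0, 0, 0, 1], [-0.2, -0.51, 0, 0, 0, 0, 1], [-0.24, -0.68, 0, 0, 0, 0, 1], [-0.26, -0.86, 0, 0, 0, 0, 1], [-0.26, -1.04, 0, 0, 0, 0, 1], [-0.25, -1.22, 0, 0, 0, 0, 1], [-0.23, -1.4, 0, 0, 0, 0, 1], [-0.18, -1.58, 0, 0, 0, 0, 1], [-0.13, -1.75, 0, 0, 0, 0, 1]]]}}

```text
time_s: 6.38
tool_pos: [496.8, 41.8, 131.4]
eef_rot: [0.991, 0.132, -0.004, 0.001]
contact_force: [-1.5, -3.8, 4.0]
grip_width: 0.1
```

Emit:
{"name": "move_arm", "arguments": {"series": [[[0.07, -0.16, 0, 0, 0, 0, 1], [0.16, -0.32, 0, 0, 0, 0, 1], [0.26, -0.47, 0, 0, 0, 0, 1], [0.37, -0.61, 0, 0, 0, 0, 1], [0.49, -0.74, 0, 0, 0, 0, 1], [0.63, -0.86, 0, 0, 0, 0, 1], [0.77, -0.97, 0, 0, 0, 0, 1], [0.93, -1.07, 0, 0, 0, 0, 1], [1.09, -1.15, 0, 0, 0, 0, 1], [1.26, -1.21, 0, 0, 0, 0, 1]]]}}

```text
time_s: 7.22
tool_pos: [526.7, 89.9, 131.6]
eef_rot: [0.991, 0.133, -0.001, -0.001]
contact_force: [-4.1, -1.4, -0.9]
grip_width: -0.2
```

```bash
python3 look.py 3
```

```text
7.2167 [526.72236972  89.85562715 131.61547028] [-4.11712269 -1.38535794 -0.88973072] [-0.24694754  0.98117325 -0.00396574] [ 0.18  0.4  -0.5   1.69  0.21  1.11 -1.69]
scene 149
[ 0  0  0  0  0  0  0  0  0  0  0  0  0  0  0  0  0  0  0  0  0  0  0  0
  0  0  0 21 43 23 39 23  0  0  0  0]
side 322
[ 0  0  0  0  0  0  0  0  0  0  0  0  0  0  0  0  0  0  0  0  0  0  0  0
  0  0  0 68 76 37 73 68  0  0  0  0]
```

View pics/l3.png

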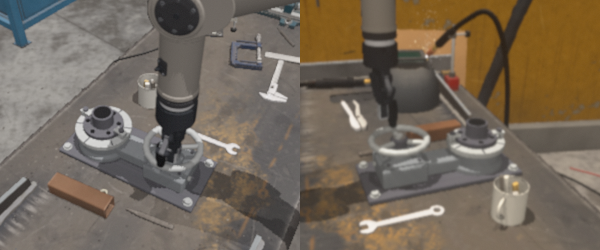

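The handle is now near 99°, about 4.1 rad turned. I'll continue and stop short of the end to measure.

Emit:
{"name": "move_arm", "arguments": {"series": [[[0.17, -0.05, 0, 0, 0, 0, 1], [0.35, -0.09, 0, 0, 0, 0, 1], [0.52, -0.11, 0, 0, 0, 0, 1], [0.71, -0.12, 0, 0, 0, 0, 1], [0.89, -0.11, 0, 0, 0, 0, 1], [1.06, -0.08, 0, 0, 0, 0, 1], [1.24, -0.04, 0, 0, 0, 0, 1], [1.41, 0.02, 0, 0, 0, 0, 1], [1.58, 0.09, 0, 0, 0, 0, 1], [1.73, 0.18, 0, 0, 0, 0, 1]]]}}

```text
time_s: 8.15
tool_pos: [579.1, 97.4, 132.3]
eef_rot: [0.991, 0.132, -0.0, -0.0]
contact_force: [-5.5, 0.1, 0.2]
grip_width: -0.1
```

Emit:
{"name": "move_arm", "arguments": {"series": [[[0.15, 0.09, 0, 0, 0, 0, 1], [0.3, 0.21, 0, 0, 0, 0, 1], [0.43, 0.33, 0, 0, 0, 0, 1], [0.55, 0.47, 0, 0, 0, 0, 1], [0.65, 0.61, 0, 0, 0, 0, 1], [0.75, 0.76, 0, 0, 0, 0, 1], [0.83, 0.92, 0, 0, 0, 0, 1], [0.9, 1.09, 0, 0, 0, 0, 1], [0.95, 1.26, 0, 0, 0, 0, 1], [0.98, 1.44, 0, 0, 0, 0, 1]]]}}

```text
time_s: 8.98
tool_pos: [619.6, 63.5, 133.5]
eef_rot: [0.991, 0.132, 0.001, -0.001]
contact_force: [-2.8, 3.9, 6.0]
grip_width: 0.0
```

```bash
python3 look.py 4; cat > meas.py <<'E'
from h import *
import sys
from workcell import robot, viewer
from scipy.optimize import least_squares
C=np.array([562.3,37.3]); t=robot.sense()['tool_pos'];print("tool",t)
def fit(P,tag):
    z=P[:,2]
    best=[]
    q=P[(z>132)&(z<149)&(abs(np.linalg.norm(P[:,:2]-C,axis=1)-62)<18)]
    if len(q)<15: print(tag,len(q));return
    def f(a): return np.linalg.norm(q[:,:2]-C-62*np.array([np.cos(a),np.sin(a)]),axis=1)-12.4
    A=np.radians(np.arange(-60,60,.5)); n=[(abs(f(a))<2).sum() for a in A]
    i=np.argsort(n)[::-1][:5];print(tag,len(q),np.degrees(A[i]).round(1),np.array(n)[i])
d0=[]
for n in ("scene","side"):
    i,d=viewer.grab_frame(n);fit(cloud(d,viewer.camera_info(n))[d>0],n)
    d=np.load(n+"0.npy");fit(cloud(d,viewer.camera_info(n))[d>0],n+" START")
E
python3 meas.py
```

```text
8.9833 [619.61290655  63.5048713  133.52659796] [-2.83382108  3.89851608  6.0229289 ] [ 0.71252011  0.50928087 -0.08171896] [ 0.17  0.57 -0.46  1.43  0.26  1.2  -1.63]
scene 168
[ 0  0  0  0  0  0  0  0  0  0  0  0  0  0  0  0  0 24 47  7 23 67  0  0
  0  0  0  0  0  0  0  0  0  0  0  0]
side 270
[  0   0   0   0   0   0   0   0   0   0   0   0   0   0   0   0 102 106
   3  28  25   6   0   0   0   0   0   0   0   0   0   0   0   0   0   0]
tool [620.50034909  61.1397461  133.44530578]
scene 68 [-2.5 -1.  -2.  -1.5 -3. ] [33 33 33 32 32]
scene START 56 [-26.  -25.5 -25.  -26.5 -24.5] [55 55 54 52 51]
side 92 [-0.5 -1.  -1.5  0.   0.5] [73 70 70 69 63]
side START 85 [-24.5 -24.  -25.5 -25.  -23.5] [74 71 70 70 66]
```

View pics/l4.png

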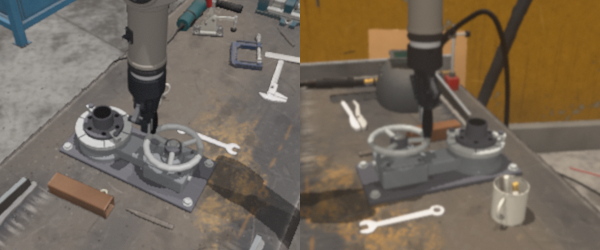

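The handle is at about −1.2° against a start of −25.2°, so about 24° remain. I'll push about 22.5° and measure again.

Emit:
{"name": "move_arm", "arguments": {"series": [[[0.03, 0.18, 0, 0, 0, 0, 1], [0.03, 0.36, 0, 0, 0, 0, 1], [0.02, 0.5, 0, 0, 0, 0, 1], [0.0, 0.62, 0, 0, 0, 0, 1], [-0.01, 0.72, 0, 0, 0, 0, 1], [-0.03, 0.8, 0, 0, 0, 0, 1], [-0.03, 0.8, 0, 0, 0, 0, 1]]]}}

```text
time_s: 9.77
tool_pos: [624.9, 38.0, 132.3]
eef_rot: [0.991, 0.131, 0.001, 0.001]
contact_force: [1.2, 2.7, 2.5]
grip_width: 0.2
```

```bash
python3 meas.py
```

```text
tool [624.86400494  38.00126818 132.30809892]
scene 82 [-24.5 -25.  -25.5 -24.  -26. ] [48 48 48 48 47]
scene START 56 [-26.  -25.5 -25.  -26.5 -24.5] [55 55 54 52 51]
side 86 [-23.  -22.5 -23.5 -22.  -24. ] [71 69 64 59 59]
side START 85 [-24.5 -24.  -25.5 -25.  -23.5] [74 71 70 70 66]
```

The handle is within about 1° of its start. I'll back straight off it, then lift and move away.

Emit:
{"name": "move_arm", "arguments": {"series": [[[0, -0.2, 0, 0, 0, 0, 1], [0, -0.4, 0, 0, 0, 0, 1], [0, -0.5, -0.2, 0, 0, 0, 1], [0, -0.5, -0.8, 0, 0, 0, 1], [0, -0.5, -1.6, 0, 0, 0, 1], [0, -0.5, -2.4, 0, 0, 0, 1], [0, -0.5, -3.2, 0, 0, 0, 1], [0, -0.5, -4.0, 0, 0, 0, 1], [0, -0.5, -4.6, 0, 0, 0, 1], [0, -0.5, -4.6, 0, 0, 0, 1]]]}}

```text
time_s: 10.7
tool_pos: [621.7, 54.7, 275.1]
eef_rot: [0.991, 0.132, 0.004, 0.0]
contact_force: [-0.6, 1.4, 1.3]
grip_width: -0.1
```

Emit:
{"name": "move_arm", "arguments": {"series": [[[-0.7, 0.7, 0, 0, 0, 0, 1], [-1.4, 1.4, 0, 0, 0, 0, 1], [-2.1, 2.1, 0, 0, 0, 0, 1], [-2.8, 2.8, 0, 0, 0, 0, 1], [-3.5, 3.5, 0, 0, 0, 0, 1], [-4.2, 4.2, 0, 0, 0, 0, 1], [-4.6, 4.8, 0, 0, 0, 0, 1], [-5.0, 5.4, 0, 0, 0, 0, 1], [-5.0, 5.4, 0, 0, 0, 0, 1], [-5.0, 5.4, 0, 0, 0, 0, 1]]]}}

```text
time_s: 11.53
tool_pos: [516.3, -143.2, 269.2]
eef_rot: [0.991, 0.13, -0.001, -0.0]
contact_force: [0.1, 0.8, 0.3]
grip_width: 0.0
```

```bash
python3 meas.py; python3 look.py 5; python3 - <<'E'
import cv2,numpy as np
from workcell import viewer,robot
i,_=viewer.grab_frame("scene");j=np.load("scene0im.npy");cv2.imwrite("pics/d5.png",np.hstack([j[140:320,170:400],i[140:320,170:400],cv2.absdiff(i,j)[140:320,170:400]]))
s=robot.sense();print(s['time_s'],s['tool_pos'],s['qd'].round(3))
E
```

```text
tool [ 516.34713236 -143.16211325  269.16516534]
scene 57 [-25.5 -24.  -25.  -24.5 -23.5] [56 56 55 55 54]
scene START 56 [-26.  -25.5 -25.  -26.5 -24.5] [55 55 54 52 51]
side 80 [-23.  -23.5 -24.  -22.5 -24.5] [69 69 66 64 63]
side START 85 [-24.5 -24.  -25.5 -25.  -23.5] [74 71 70 70 66]
11.6333 [ 517.54430332 -140.11229305  269.66243849] [0.5004498  0.41789049 0.04544245] [0.03507601 0.08421387 0.06239538] [ 0.56  0.3  -0.43  1.46  0.12  1.41 -1.18]
scene 161
[ 0  0  0  0  0  0  0  0  0  0  0  0  0  0 17 58 86  0  0  0  0  0  0  0
  0  0  0  0  0  0  0  0  0  0  0  0]
side 216
[  0   0   0   0   0   0   0   0   0   0   0   0   0   0 158  58   0   0
   0   0   0   0   0   0   0   0   0   0   0   0   0   0   0   0   0   0]
11.7833 [ 518.02837805 -139.80848299  270.05293155] [-0.     0.     0.004 -0.005  0.003  0.002  0.   ]
```

View pics/d5.png

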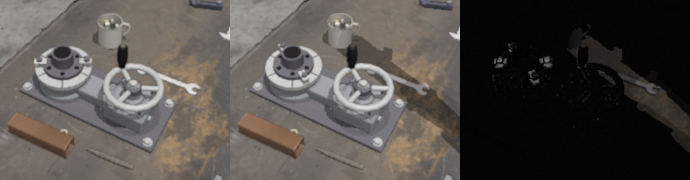

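In the before/after pictures the handle is back at its start position and the turntable's clamps have moved on. The cup, spanner, offcut, punch and nut have not moved; the only other difference is the arm's shadow. The handle is about 1° short and the arm is clear, so I'm handing in.

```bash
python3 -c "
from workcell import robot
print(robot.sign_off())"
```

```text
the job is handed in; nothing more can be done
None
```

I pushed the handle one full turn clockwise with the shut fingertips, backed off, lifted clear and handed in at about 11.8 s of the 59 s allowed.

- **Handle:** the last camera fit puts it about 1° short of its start angle, against the 10° allowed. The scene camera reads −24.7° against −25.5° at the start, and the side camera −23.5° against −24.5°.
- **Turntable:** in the before/after picture its clamps have visibly moved on. I did not measure its angle.
- **Force:** the tool force was under 8 N at the ends of the pushing moves. I had no reading during the moves, so brief peaks in between are unknown.
- **Loose parts:** the before/after picture difference shows all five in place.
- **Arm:** it finished at rest, about 190 mm from the wheel axis with the fingertips at 270 mm height, touching nothing.

No check failed. The hand wheel's own angle and the finger contact force on the handle could not be read directly, so the two in-between steps are inferred from the camera views and tool force.

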